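# Open the tray sealer past its hidden safety catch

## Task

Open the hood of the takeaway-tray sealer: it has popped up but is still held by a sprung safety catch hidden under its red front edge. Seen by someone facing the red edge: feel along under it from the right, push the catch aside to the left and keep it there while you lift the edge past it, then swing the hood up to about 45 degrees so that it stays open by itself, and let go. Be gentle, never force the hood or the catch, and leave the other things on the counter and the tray inside where they are.

Things in the scene. Friction and masses are not known exactly. Their poses are not given: they have to be found in the camera images.
- sealer: Tray sealing machine, fixed, steel, 300 wide (own y) x 245 deep, 120 mm high without hood; origin on the counter under its middle, own x from its front to its back (the front faces the robot's left), y to the left of someone facing its front, z up. Its lower body starts at own x = -0.075; in front of that, below the hood's front edge, is open space down to the counter.
- hood (a joint): Hood angle in rad: 0 = popped up and resting, as at the start; grows as it opens, stop at 1.05. 0.8 kg, half balanced by a spring, stiff hinge: lifting the front edge takes about 4 N; it stays put anywhere above 0.6 rad. The hooked catch stops it at about 0.012 rad; above 0.08 rad the edge is past the catch.
- hood_edge (a point): Middle of the hood's lower front edge, a red lip 300 mm long along the sealer's y, lifted by a finger from below; moves with the hood. At the start at (-0.16, 0, 0.11) in the sealer's frame, 110 mm above the counter. A flange 11 mm deep, 4 mm thick turns inwards along it; behind it the hood is hollow. The lip is 14 mm high; above it the hood slopes back, 22 degrees from level.
- hood_hinge (a point): Middle of the hood's hinge axis, which runs along the sealer's y at (0.10, 0, 0.12) in the sealer's frame, 260 mm behind the front edge.
- catch (a joint): Swing of the hidden catch in rad: 0 = home, hooked over the flange; grows as its tab is pushed to the left (own +y), free of the flange above about 0.58, stop at 0.85. Sprung back, 3 to 8 N at the tab. It does not yield to the right. The tab moves on a 35 mm arc about an upright pin: 19 mm to the left until free, 26 mm at the stop, by then also 12 mm further from the front edge.
- catch_zone (a point): Fixed point in the middle of where the catch's tab can hang, at (-0.145, 0, 0.08) in the sealer's frame, 15 mm behind the front edge. The tab, orange, upright, round, 7 mm thick, 40 to 120 mm above the counter, hangs anywhere from 65 mm right to 65 mm left of this point. Reach in 30 mm behind the edge. Its pin's bracket, 22 mm wide, stands 40 mm behind the edge, 126 to 132 mm up.
- work_tray: Black sushi tray 110 x 190 x 28 mm in the sealer's well under the hood; origin under its middle. Leave it.
- sauce_bottle: Amber sauce bottle, 56 mm wide, 160 mm high, origin at its underside. Leave it.
- ginger_jar: Jar, 72 mm wide, 90 mm high, origin at its underside. Leave it.
- sauce_bowl: Blue bowl, 90 mm wide, 35 mm high, origin at its underside, beside the sealer. Leave it.
- wasabi_cup: Green cup, 60 mm wide, 40 mm high, origin at its underside, beside the sealer. Leave it.
- tray_stack: Stack of empty black trays, 120 x 200 x 50 mm, origin at its underside. Leave it.
- rice_spatula: Spatula lying on the counter. Leave it.

How it is judged:
On the way, in this order (a step that is already met when the one before it is completed fails the run):
1. the hidden catch is pushed aside (above 0.5 rad) (value of joint catch above 0.5 rad), for 0.1 s.
2. the hood's edge is lifted past the catch (hood above 0.12 rad) (value of joint hood above 0.12 rad), for 0.1 s.
At the end, for the whole second after the job is handed in: the hood stands open by itself at 0.65 rad or more and at rest (value of joint hood above 0.65 rad and velocity of joint hood between -0.05 and 0.05 rad/s); the robot touches nothing.
It fails at once if the fingers or the arm press on anything with more than 24 N (contact force between any of the fingers, the arm and anything else above 24 N).
It fails at once if one of the seven bystanders is moved by more than 30 mm (distance of any of work_tray, sauce_bottle, ginger_jar, sauce_bowl, wasabi_cup, tray_stack, rice_spatula from where it was at the start of the episode above 0.03 m).
It also fails if it takes over 53 s, if anything falls off the work surface, if the arm or the gripper's body presses on something with over 40 N, if the wrist force passes 120 N, or if a joint passes its speed limit or range.

## Robot

A 6-joint arm with a two-finger parallel gripper is mounted at the origin on the work surface. World frame = base frame: x ahead of the robot, y to its left, z up, the work surface at z = 0. Lengths are in m, angles in rad, forces in N, time in s.
With the tool pointing down it reaches from about 0.35 to 0.775 m from the base axis. Payload 7.3 kg.
Tool frame: the origin (TCP) lies at the very end of the fingers, on their centre line; the grasp point (between the pads) lies behind it (arm.grip_depth is the z of the grasp point in the tool frame, in m); z points along the fingers, y is the direction in which the jaws open and shut (so a half turn about z gives the same grasp; the last joint's range is limited). The gripper opens to 92 mm and grips with 3 to 60 N. Pads are 19 mm wide; open, the fingers measure 130 mm over their backs; the gripper's body (75 mm by 190 mm) begins 47 mm behind the grasp point.
Start: joints at [-1.477, 0.342, 1.524, -0, 1.275, -0.146], TCP at [0.125, -0.51, 0.227] pointing down, gripper open.
Joint ranges: [-2.53, 2.53], [-0.77, 2.02], [0.04, 2.7], [-1, 4.14], [0.28, 2.66], [-3.11, 3.11]. Speed limits (rad/s): [2.57, 2.57, 3.14, 3.14, 3.14, 3.14].

## Interface

Orientations are given as a unit quaternion [w, x, y, z].
In Python, from bench import arm gives the robot as it stands.
- The arm moves only by the tool carry_out, never from a script. Its argument "steps" is a list of rows, each a list of 3 entries, a list of its own where there are three numbers: the closure, from -1 (fully open) to 1 (shut), then the shift along the world's x, y, z in mm, then the turn, a rotation vector about the world's x, y, z in rad. In form: [[jaw, [x, y, z], [ax, ay, az]], ...]. A call has 1 to 10 rows; each row is the pose to reach, as a shift and turn from the pose commanded when the call began; what a row does not reach only later rows make up. A row lasts 1/8 s, in which the tool goes at most 62.5 mm and 10.7 degrees, less where a joint would pass 70% of its speed; a pose out of reach is approached as far as the arm can. A call with a gripper value outside its range is refused whole. The fingers move at their own pace and stop on an object; "newtons" is the grip in N (left out, the last holds). Time passes only in rows, so rows that repeat a pose let the fingers close. It gives the time, the measured TCP pose, the force and the opening at its end, in the units of the state.
- arm.observe(): the state, without advancing time (a new reading comes with each control period).
- arm.camera(name): name is "side" or "top"; returns (picture, depth): 480x640x3 uint8, blue, green, red; 480x640 float32, m along the optical axis (not along the pixel's ray), 0 where there is no reading.
- arm.camera_model(name): a dict with "mtx" (3x3 intrinsics, pixels), "R" (3x3) and "t" (3): a world point X has camera coordinates R X + t. Camera axes: x right, y down, z forward; pixel columns grow to the right and rows downward; lengths in m; the calibration is good to about 2 mm. A picture is of the moment at which its call begins. camera_model takes no time and is no camera call.
- arm.close_job(): hands the job in, once; it reports no verdict.
The state is a dict: "time": time; "joints": joint angles; "qvel": joint speeds; "joint_torque": joint torques, N m; "tool_pos": TCP position; "tool_rot": TCP orientation; "wrist_force": force on the tool from outside, world axes, zero at the start; "torque": the same for the moment, N m; "opening": finger opening in m.
Only numpy, scipy, OpenCV 4.12 (cv2) and the standard library are available. Lean on these libraries where they do the work, as an engineer would, in place of code of your own. Each camera call takes 0.05 s, during which the arm holds its last target.

## Working session

There is one attempt and no reset: what is moved stays moved. The work goes in short steps, Python scripts to look and compute and a tool call to move; the robot and the scene stay as the last step left them, time stands still between calls to the robot, and variables do not carry over. Pictures are saved under pics/ and viewed, and the job is handed in when it is done.

Besides the shell and the picture viewer there is one more tool, called as name(argument=value, ...), one argument or row to a line, values as JSON. carry_out: Moves the arm, as the interface text tells. Its arguments: {"type":"object","properties":{"steps":{"type":"array","items":{"type":"array"}},"newtons":{"type":"number"}},"required":["steps"]}

```bash
ls; mkdir -p pics
python3 - <<'E'
from bench import arm
import cv2,numpy as np
for n in ("side","top"):
    p,d=arm.camera(n); cv2.imwrite(f"pics/{n}0.png",p); np.save(f"pics/{n}0.npy",d)
    m=arm.camera_model(n); print(n,m, -np.array(m['R']).T@np.array(m['t']))
print(arm.observe(),arm.grip_depth)
E
```

```text
pics
side {'mtx': array([[566.93247539,   0.        , 321.23833115],
       [  0.        , 566.93247539, 242.57343446],
       [  0.        ,   0.        ,   1.        ]]), 'R': array([[ 0.99872413, -0.0491351 ,  0.01165599],
       [-0.0299811 , -0.76266734, -0.64609571],
       [ 0.04063562,  0.64492191, -0.76316739]]), 't': array([-0.57638651,  0.07765262,  1.46579277])} [ 0.51841582 -0.91441957  1.17553463]
top {'mtx': array([[541.96715094,   0.        , 327.56352989],
       [  0.        , 541.96715094, 243.13107006],
       [  0.        ,   0.        ,   1.        ]]), 'R': array([[-5.57167898e-03, -9.99984465e-01,  1.63514240e-04],
       [-9.88548793e-01,  5.48330345e-03, -1.50801917e-01],
       [ 1.50798677e-01, -1.00186167e-03, -9.88563986e-01]]), 't': array([0.01349601, 0.60209986, 1.32064467])} [0.39612881 0.01151741 1.39633737]
{'time': 0.1, 'joints': array([-1.47699138e+00,  3.42684039e-01,  1.52493700e+00, -2.13991155e-05,
        1.27543976e+00, -1.46011301e-01]), 'qvel': array([ 6.51634361e-05,  4.56876519e-04, -1.01070289e-03,  1.58675073e-04,
        2.13689693e-04,  1.27992824e-03]), 'joint_torque': array([ 2.56680767e-03, -4.32004738e+01, -2.44695085e+01,  7.21257878e-02,
        5.25618391e-02, -4.94623760e-05]), 'tool_pos': array([ 0.12467327, -0.50958654,  0.22609298]), 'tool_rot': array([-7.34091157e-04,  9.92818989e-01,  1.19624058e-01,  8.92901678e-06]), 'wrist_force': array([-0.31854753,  0.11761991, -0.90115574]), 'torque': array([-0.01423876,  0.00329304,  0.0098376 ]), 'opening': 0.09197299130130221} -0.0188
```

View pics/side0.png

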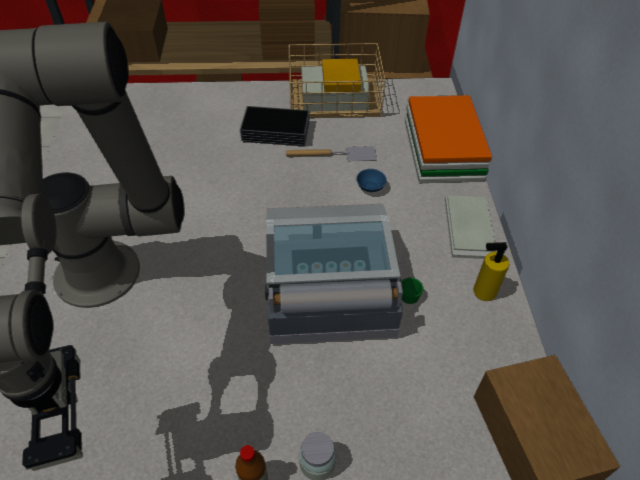

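View pics/top0.png

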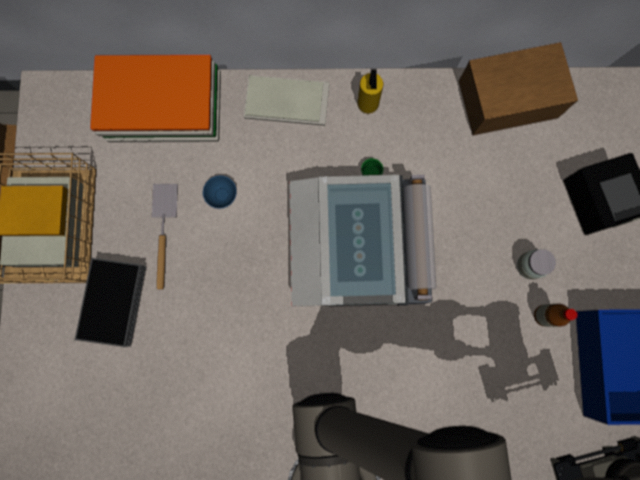

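The top view shows the sealer at columns 290–432, rows 176–304, with its front edge at column ~291 facing world +y. The side view shows the hood at columns 266–400, rows 205–340, with the tray under glass and a green cup at (410,290). Next I'll measure the edge using depth.

```bash
cat > h.py <<'E'
from bench import arm
import cv2,numpy as np
np.set_printoptions(precision=4,suppress=True)
def cloud(n,d):
    m=arm.camera_model(n);K=m['mtx'];R=m['R'];t=m['t']
    v,u=np.mgrid[0:480,0:640]
    P=np.stack([(u-K[0,2])/K[0,0]*d,(v-K[1,2])/K[1,1]*d,d],-1)
    return (P-t)@R
def ray(n,u,v,z):
    m=arm.camera_model(n);K=m['mtx'];R=m['R'];t=m['t']
    c=-R.T@t; r=R.T@np.array([(u-K[0,2])/K[0,0],(v-K[1,2])/K[1,1],1]); return c+r*(z-c[2])/r[2]
E
python3 - <<'E'
from h import *
p=cv2.imread('pics/top0.png');d=np.load('pics/top0.npy');C=cloud('top',d)
for v in (185,200,240,280,300):
    print(v,[(u,*np.round(C[v,u],3)) for u in list(range(286,330,3))+[400,410,420,435]])
big=cv2.resize(p[160:320,270:450],None,fx=4,fy=4,interpolation=cv2.INTER_NEAREST)
cv2.imwrite('pics/topz.png',cv2.resize(big,(675,600)))
p=cv2.imread('pics/side0.png')
cv2.imwrite('pics/sidez.png',cv2.resize(p[190:350,250:430],(675,600)))
m=C[...,2]; 
for y0 in range(0,1):
    sel=(m>0.09)&(m<0.2)&(np.abs(C[...,1])<.25)&(C[...,0]>.3)&(C[...,0]<.8)
    v,u=np.nonzero(sel); print(u.min(),u.max(),v.min(),v.max())
    for vv in range(v.min(),v.max()+1,8):
        uu=u[v==vv].min(); print(vv,uu,C[vv,uu])
E
```

```text
185 [(286, np.float64(0.766), np.float64(0.119), np.float64(-0.002)), (289, np.float64(0.765), np.float64(0.111), np.float64(0.001)), (292, np.float64(0.732), np.float64(0.095), np.float64(0.128)), (295, np.float64(0.733), np.float64(0.088), np.float64(0.123)), (298, np.float64(0.73), np.float64(0.08), np.float64(0.134)), (301, np.float64(0.731), np.float64(0.073), np.float64(0.13)), (304, np.float64(0.729), np.float64(0.066), np.float64(0.139)), (307, np.float64(0.729), np.float64(0.059), np.float64(0.138)), (310, np.float64(0.727), np.float64(0.051), np.float64(0.144)), (313, np.float64(0.726), np.float64(0.044), np.float64(0.149)), (316, np.float64(0.726), np.float64(0.037), np.float64(0.148)), (319, np.float64(0.724), np.float64(0.03), np.float64(0.157)), (322, np.float64(0.722), np.float64(0.023), np.float64(0.163)), (325, np.float64(0.724), np.float64(0.016), np.float64(0.156)), (328, np.float64(0.724), np.float64(0.008), np.float64(0.154)), (400, np.float64(0.728), np.float64(-0.164), np.float64(0.136)), (410, np.float64(0.718), np.float64(-0.182), np.float64(0.173)), (420, np
[... 4845 characters left out ...]
182), np.float64(0.123)), (420, np.float64(0.454), np.float64(-0.201), np.float64(0.146)), (435, np.float64(0.46), np.float64(-0.264), np.float64(0.005))]
290 436 175 306
175 391 [ 0.7466 -0.1401  0.158 ]
183 290 [0.7382 0.1003 0.1221]
191 290 [0.7174 0.0999 0.1258]
199 290 [0.6985 0.1001 0.1219]
207 290 [0.6783 0.0998 0.1244]
215 290 [0.6579 0.0995 0.1284]
223 290 [0.6396 0.0998 0.1227]
231 290 [0.62   0.0996 0.1237]
239 290 [0.6003 0.0993 0.1259]
247 291 [0.5817 0.0971 0.1222]
255 291 [0.5622 0.0969 0.1245]
263 291 [0.5431 0.0968 0.1251]
271 291 [0.5241 0.0967 0.1254]
279 291 [0.5052 0.0965 0.1265]
287 291 [0.4869 0.0969 0.1194]
295 291 [0.4677 0.0963 0.1266]
303 291 [0.4492 0.0964 0.1244]
```

View pics/topz.png

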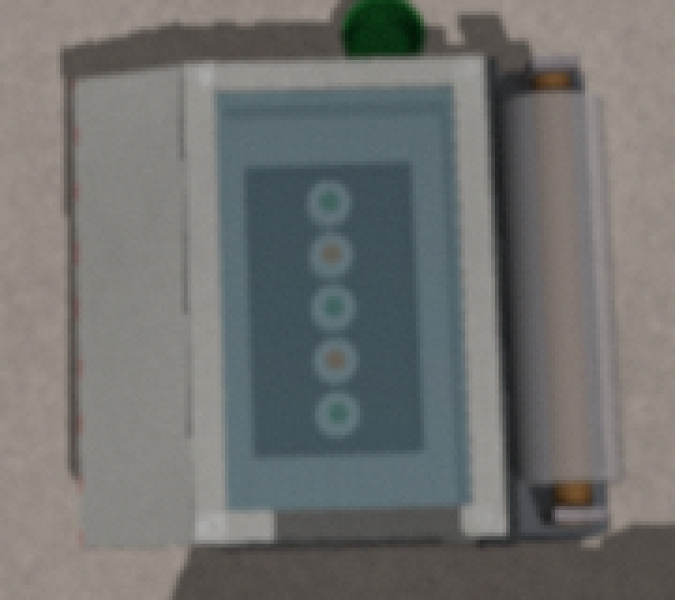

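View pics/sidez.png

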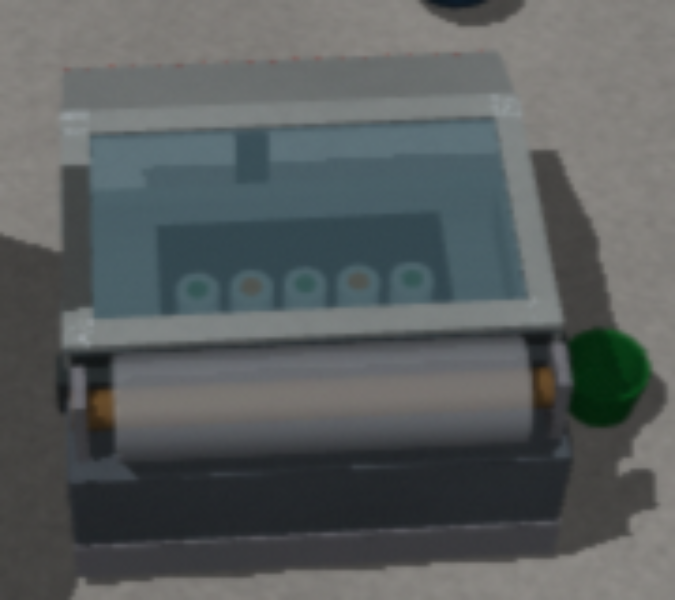

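The zoomed side view shows a dark post through the glass at full-picture (317,226–238). It is ~9 px wide, which is about 22 mm, so it is probably the catch's bracket. The red lip shows faintly at the top view's column ~290.

Run:
```python
from h import *
print([a for a in dir(arm) if a[0]!='_'])
p=cv2.imread('pics/top0.png').astype(int)
# front edge line: red/lip pixels or depth jump, subpixel by gradient
d=np.load('pics/top0.npy');C=cloud('top',d)
X=[]
for v in range(186,300,3):
    col=np.nonzero(C[v,280:300,2]>0.1)[0]
    X.append(ray('top',280+col[0]-0.5,v,0.124))
X=np.array(X); print('edge fit',np.polyfit(X[:,0],X[:,1],1))
# ends of lip: x extents on sloped panel
for u in (293,300,308,316):
    col=np.nonzero((C[150:330,u,2]>.1))[0]+150
    z=np.median(C[200:280,u,2]); print(u,z,ray('top',u,col[0]-.5,z),ray('top',u,col[-1]+.5,z))
# bracket seen in side view
for v in (226,230): print([ray('side',u,v,.129) for u in (313,317.2,321.5)])
# side view hood front corners
print('hoodcorner side', ray('side',250+62/3.75,190+68/3.75,.124), ray('side',250+500/3.75,190+52/3.75,.124))
for n,(u,v) in dict(bowl=(220,191),cup=(372,166),spH=(161,285),spT=(165,185),stk=(140,262),jar=(540,262)).items(): print(n,ray('top',u,v,0.03))
```

```text
['IKError', 'camera', 'camera_model', 'close_job', 'grip_depth', 'observe']
edge fit [0.0177 0.0893]
293 0.12682477321783087 [0.7431 0.0927 0.1268] [0.441  0.0915 0.1268]
300 0.133262843167757 [0.7437 0.0755 0.1333] [0.4407 0.0749 0.1333]
308 0.14114134329342204 [0.7439 0.0561 0.1411] [0.4426 0.0561 0.1411]
316 0.14826368243537733 [0.7442 0.0368 0.1483] [0.4422 0.0375 0.1483]
[array([0.5564, 0.0245, 0.129 ]), array([0.5668, 0.0241, 0.129 ]), array([0.5774, 0.0237, 0.129 ])]
[array([0.5558, 0.0113, 0.129 ]), array([0.5662, 0.0109, 0.129 ]), array([0.5768, 0.0105, 0.129 ])]
hoodcorner side [0.4402 0.095  0.124 ] [0.7412 0.0988 0.124 ]
bowl [0.7426 0.2878 0.03  ]
cup [ 0.8073 -0.1068  0.03  ]
spH [0.5001 0.4305 0.03  ]
spT [0.7593 0.4307 0.03  ]
stk [0.5588 0.4862 0.03  ]
jar [ 0.5531 -0.5285  0.03  ]
```

Edge middle is at about (0.592, 0.0995), yaw 0.016 rad, width 300 mm, which checks out. The bracket is at x≈0.567. I'll now swing the arm over the sealer to its front side.

carry_out(
  steps=[
    [1, [40, 20, 30], [0, 0, 0.166]],
    [1, [80, 40, 60], [0, 0, 0.333]],
    [1, [125, 65, 90], [0, 0, 0.5]],
    [1, [170, 90, 120], [0, 0, 0.666]],
    [1, [215, 125, 150], [0, 0, 0.833]],
    [1, [260, 165, 173], [0, 0, 1.0]],
    [1, [300, 210, 173], [0, 0, 1.166]],
    [1, [330, 260, 173], [0, 0, 1.333]],
    [1, [355, 310, 173], [0, 0, 1.333]],
  ],
)

```text
time: 1.23
tool_pos: [0.4806, -0.1981, 0.3991]
tool_rot: [-0.001, 0.706, 0.709, -0.0]
wrist_force: [0.8, -0.4, 0.4]
opening: 0.0065
```

carry_out(
  steps=[
    [1, [10, 60, 0], [0, 0, 0]],
    [1, [20, 120, 0], [0, 0, 0]],
    [1, [20, 180, 0], [0, 0, 0]],
    [1, [20, 240, 0], [0, 0, 0]],
    [1, [20, 300, 0], [0, 0, 0]],
    [1, [20, 360, 0], [0, 0, 0]],
    [1, [20, 420, 0], [0, 0, 0]],
    [1, [20, 470, 0], [0, 0, 0]],
    [1, [20, 500, 0], [0, 0, 0]],
    [1, [20, 500, 0], [0, 0, 0]],
  ],
)

```text
time: 2.48
tool_pos: [0.4992, 0.3019, 0.3985]
tool_rot: [-0.0, 0.705, 0.709, -0.001]
wrist_force: [0.3, -0.0, 0.1]
opening: 0.0007
```

Run:
```python
from h import *
s=arm.observe(); print({k:s[k] for k in ('time','joints','tool_pos','tool_rot','wrist_force')})
```

```text
{'time': 2.475, 'joints': array([0.4126, 0.4008, 0.9758, 0.0002, 1.7669, 0.4073]), 'tool_pos': array([0.4992, 0.3019, 0.3985]), 'tool_rot': array([-0.0004,  0.7052,  0.709 , -0.0008]), 'wrist_force': array([ 0.3216, -0.048 ,  0.1151])}
```

carry_out(
  steps=[
    [1, [0, -10, 0], [-0.17, 0, 0]],
    [1, [0, -20, -10], [-0.34, 0, 0]],
    [1, [0, -40, -30], [-0.5, 0, 0]],
    [1, [0, -60, -50], [-0.67, 0, 0]],
    [1, [0, -70, -70], [-0.83, 0, 0]],
    [1, [0, -70, -70], [-0.83, 0, 0]],
    [1, [0, -70, -70], [-0.83, 0, 0]],
  ],
)

```text
time: 3.35
tool_pos: [0.5002, 0.2297, 0.3311]
tool_rot: [0.284, 0.648, 0.648, -0.284]
wrist_force: [-0.6, -0.4, 0.8]
opening: 0.0001
```

```bash
cat >> h.py <<'E'
def st():
    s=arm.observe(); print({k:s[k] for k in ('time','joints','tool_pos','tool_rot','wrist_force')})
E
python3 -c "
from h import *
st()"
```

```text
{'time': 3.35, 'joints': array([ 0.6353,  0.6438,  1.0188, -0.6919,  1.952 ,  0.5284]), 'tool_pos': array([0.5002, 0.2297, 0.3311]), 'tool_rot': array([ 0.284 ,  0.6476,  0.6477, -0.2837]), 'wrist_force': array([-0.5581, -0.4097,  0.813 ])}
```

```bash
cat > data.py <<'E'
D=[([-1.47699138e+00,3.42684039e-01,1.52493700e+00,0,1.27543976,-.146011301],[0.12467327,-0.50958654,0.22609298],[-7.34e-4,.992819,.119624,9e-6]),
([0.4126, 0.4008, 0.9758, 0.0002, 1.7669, 0.4073],[0.4992, 0.3019, 0.3985],[-0.0004,  0.7052,  0.709 , -0.0008]),
([ 0.6353,  0.6438,  1.0188, -0.6919,  1.952 ,  0.5284],[0.5002, 0.2297, 0.3311],[ 0.284 ,  0.6476,  0.6477, -0.2837])]
E
python3 - <<'E'
from data import D
import numpy as np
from scipy.spatial.transform import Rotation as R
for q,p,o in D:
    T=R.from_quat([o[1],o[2],o[3],o[0]])
    for s4 in (1,-1):
        for s6 in (1,-1):
            M=R.from_euler('Z',q[0])*R.from_euler('Y',q[1]+q[2])*R.from_euler('Z',s4*q[3])*R.from_euler('Y',q[4])*R.from_euler('Z',s6*q[5])
            print(s4,s6,(M.inv()*T).as_rotvec().round(3))
E
```

```text
1 1 [ 0.    -0.     1.571]
1 -1 [ 0.    -0.     1.279]
-1 1 [ 0.    -0.     1.571]
-1 -1 [ 0.    -0.     1.279]
1 1 [-0.    -0.     1.571]
1 -1 [-0.    -0.     2.385]
-1 1 [-0.     0.     1.571]
-1 -1 [-0.     0.     2.385]
1 1 [-0.     0.     1.571]
1 -1 [-0.     0.     2.627]
-1 1 [ 0.385 -1.465  1.822]
-1 -1 [-1.288  1.288 -2.476]
```

carry_out(
  steps=[
    [1, [-10, 50, 20], [0.15, 0, 0]],
    [1, [-20, 90, 40], [0.3, 0, 0.1]],
    [1, [-40, 120, 60], [0.4, 0, 0.2]],
    [1, [-60, 130, 90], [0.4, 0, 0.3]],
    [1, [-80, 130, 120], [0.4, 0, 0.4]],
    [1, [-80, 130, 120], [0.4, 0, 0.4]],
  ],
)

```text
time: 4.1
tool_pos: [0.4185, 0.3596, 0.4563]
tool_rot: [0.203, 0.55, 0.806, -0.083]
wrist_force: [-0.1, 0.4, 0.6]
opening: 0.0008
```

```bash
python3 -c "
from h import *
np.set_printoptions(precision=5)
s=arm.observe();print([list(s[k].round(5)) for k in ('joints','tool_pos','tool_rot')],s['time'])"
```

```text
[[np.float64(0.8118), np.float64(0.40992), np.float64(0.89047), np.float64(-0.45836), np.float64(1.91293), np.float64(0.29839)], [np.float64(0.41852), np.float64(0.35958), np.float64(0.45629)], [np.float64(0.20292), np.float64(0.55004), np.float64(0.8058), np.float64(-0.08344)]] 4.1
```

carry_out(
  steps=[
    [1, [20, -40, -30], [0, 0, -0.15]],
    [1, [50, -70, -60], [-0.1, 0, -0.3]],
    [1, [70, -70, -110], [-0.1, 0.1, -0.3]],
    [1, [70, -70, -160], [-0.1, 0.2, -0.3]],
    [1, [70, -70, -200], [-0.1, 0.3, -0.3]],
    [1, [70, -70, -200], [-0.1, 0.3, -0.3]],
  ],
)

```text
time: 4.85
tool_pos: [0.4905, 0.2879, 0.2462]
tool_rot: [0.09, 0.634, 0.729, -0.243]
wrist_force: [0.2, -0.7, 0.4]
opening: 0.0007
```

```bash
python3 -c "
from h import *
np.set_printoptions(precision=5)
s=arm.observe();print([list(s[k].round(5)) for k in ('joints','tool_pos','tool_rot')],s['time'])"
```

```text
[[np.float64(0.56456), np.float64(0.69423), np.float64(0.99302), np.float64(-0.32032), np.float64(1.87141), np.float64(0.39422)], [np.float64(0.49053), np.float64(0.28787), np.float64(0.24618)], [np.float64(0.08986), np.float64(0.63358), np.float64(0.72911), np.float64(-0.24272)]] 4.85
```

```bash
cat >> data.py <<'E'
D+=[([0.8118,0.40992,0.89047,-0.45836,1.91293,0.29839],[0.41852,0.35958,0.45629],0),
([0.56456,0.69423,0.99302,-0.32032,1.87141,0.39422],[0.49053,0.28787,0.24618],0)]
E
cat > kin.py <<'E'
from data import D
import numpy as np
from scipy.spatial.transform import Rotation as R
from scipy.optimize import least_squares
def fr(q):
    A=R.from_euler('Z',q[0]);B=A*R.from_euler('Y',q[1]);C=A*R.from_euler('Y',q[1]+q[2]);E=C*R.from_euler('Z',q[3]);F=E*R.from_euler('Y',q[4]);return A,B,C,E,F
def pts(q,k):
    d1,a1,L2,cx,cz,e1,e2,b,L6=k
    A,B,C,E,F=fr(q)
    s=A.apply([a1,e1,d1]);el=s+B.apply([0,0,L2]);w=el+C.apply([cx,0,cz]);w2=w+E.apply([0,e2,0]);return s,el,w,w2,w2+F.apply([b,0,L6])
pr=np.array([.3,0,.4,0,.4,0,.07,0,.25])
res=lambda k:np.concatenate([pts(q,k)[-1]-p for q,p,_ in D]+[1e-3*(k-pr)])
sol=least_squares(res,pr);k=sol.x
def tool(q): return fr(q)[-1]*R.from_euler('Z',q[5]+np.pi/2)
LO=np.array([-2.53,-.77,.04,-1,.28,-3.11])+.05;HI=np.array([2.53,2.02,2.7,4.14,2.66,3.11])-.05
def ik(p,T,q0):
    f=lambda q:np.r_[(pts(q,k)[-1]-p)*5,(tool(q).inv()*T).as_rotvec()]
    s=least_squares(f,np.clip(q0,LO+.01,HI-.01),bounds=(LO,HI));return s.x,np.abs(s.fun).max()
E
python3 - <<'E'
from kin import *
print(k.round(4),np.abs(res(k)).max())
for q,p,_ in D: print((pts(q,k)[-1]-p).round(4))
E
```

```text
[ 2.230e-01  0.000e+00  5.060e-01  4.650e-02  3.795e-01  7.640e-02
 -1.000e-04 -1.000e-04  3.180e-01] 0.00010602914561983867
[-0. -0. -0.]
[-0.  0.  0.]
[-0. -0.  0.]
[ 0.  0. -0.]
[ 0. -0. -0.]
```

```bash
cat > srch.py <<'E'
from kin import *
import sys
def ori(p,psi,roll=0):
    d=np.array([-np.sin(psi)*np.cos(p),-np.cos(psi)*np.cos(p),-np.sin(p)])
    y=np.array([np.cos(psi),-np.sin(psi),0]); x=np.cross(y,d)
    return R.from_matrix(np.c_[x,y,d])*R.from_euler('z',roll)
if __name__=="__main__":
  q0=np.array([0.56,0.69,0.99,-0.32,1.87,0.39])
  for tip in ([.57,.07,.07],[.6,.07,.07],[.59,.05,.2],[.59,.01,.26]):
   for p in (20,30,40,50,60):
    row=[]
    for psi in (-20,0,20,40):
      best=(9,None)
      for q1 in (q0,[.9,.8,1.6,-.9,1.9,.5],[1.,1.0,1.3,-.9,2.3,.5]):
        q,e=ik(np.array(tip),ori(np.radians(p),np.radians(psi)),q1)
        if e<best[0]: best=(e,q)
      row.append(f"{psi}:{best[0]:.2f} {best[1][3]:.2f} {best[1][4]:.2f}")
    print(tip,p,row)
E
python3 srch.py
```

```text
[0.57, 0.07, 0.07] 20 ['-20:0.20 -0.95 1.42', '0:0.05 -0.95 1.64', '20:0.00 -0.84 1.91', '40:0.00 -0.70 2.19']
[0.57, 0.07, 0.07] 30 ['-20:0.12 -0.95 1.28', '0:0.00 -0.91 1.50', '20:0.00 -0.74 1.78', '40:0.00 -0.59 2.04']
[0.57, 0.07, 0.07] 40 ['-20:0.04 -0.95 1.13', '0:0.00 -0.81 1.38', '20:0.00 -0.64 1.64', '40:0.00 -0.49 1.87']
[0.57, 0.07, 0.07] 50 ['-20:0.00 -0.87 1.00', '0:0.00 -0.69 1.26', '20:0.00 -0.55 1.50', '40:0.00 -0.41 1.70']
[0.57, 0.07, 0.07] 60 ['-20:0.00 -0.67 0.92', '0:0.00 -0.56 1.15', '20:0.00 -0.45 1.35', '40:0.00 -0.33 1.52']
[0.6, 0.07, 0.07] 20 ['-20:0.22 -0.95 1.42', '0:0.06 -0.95 1.66', '20:0.00 -0.87 1.95', '40:0.00 -0.77 2.27']
[0.6, 0.07, 0.07] 30 ['-20:0.13 -0.95 1.29', '0:0.00 -0.92 1.53', '20:0.00 -0.76 1.82', '40:0.00 -0.62 2.11']
[0.6, 0.07, 0.07] 40 ['-20:0.04 -0.95 1.14', '0:0.00 -0.81 1.41', '20:0.00 -0.66 1.69', '40:0.00 -0.51 1.94']
[0.6, 0.07, 0.07] 50 ['-20:0.00 -0.85 1.02', '0:0.00 -0.69 1.29', '20:0.00 -0.55 1.54', '40:0.00 -0.42 1.76']
[0.6, 0.07, 0.07] 60 ['-20:0.00 -0.66 0.95', '0:0.00 -0.55 1.19', '20:0.00 -0.44 1.40', '40:0.00 -0.33 1.
[... 409 characters left out ...]
 -0.57 1.71', '40:0.00 -0.46 1.93']
[0.59, 0.05, 0.2] 60 ['-20:0.00 -0.57 1.15', '0:0.00 -0.52 1.38', '20:0.00 -0.44 1.59', '40:0.00 -0.35 1.77']
[0.59, 0.01, 0.26] 20 ['-20:0.28 -0.95 1.42', '0:0.15 -0.95 1.72', '20:0.04 -0.95 2.01', '40:0.00 -0.93 2.32']
[0.59, 0.01, 0.26] 30 ['-20:0.13 -0.95 1.34', '0:0.01 -0.95 1.63', '20:0.00 -0.86 1.94', '40:0.00 -0.77 2.23']
[0.59, 0.01, 0.26] 40 ['-20:0.00 -0.94 1.25', '0:0.00 -0.83 1.56', '20:0.00 -0.73 1.85', '40:0.00 -0.63 2.12']
[0.59, 0.01, 0.26] 50 ['-20:0.00 -0.75 1.22', '0:0.00 -0.68 1.50', '20:0.00 -0.60 1.76', '40:0.00 -0.50 2.00']
[0.59, 0.01, 0.26] 60 ['-20:0.00 -0.55 1.23', '0:0.00 -0.52 1.46', '20:0.00 -0.46 1.67', '40:0.00 -0.38 1.86']
```

Run:
```python
from kin import *; from srch import ori
from bench import arm
s=arm.observe();o=s['tool_rot'];T0=R.from_quat([o[1],o[2],o[3],o[0]])
T=ori(np.radians(30),np.radians(5))
print('turn',(T*T0.inv()).as_rotvec().round(3),s['tool_pos'].round(4))
q=s['joints']
for tip in ([.5,.17,.12],[.5,.17,.07],[.5,.07,.07],[.6,.07,.07],[.6,.06,.12],[.59,.0,.24]):
    q,e=ik(np.array(tip),T,q); print(tip,round(e,3),q.round(2)); print([a.round(2) for a in pts(q,k)[1:3]])
```

```text
turn [-0.576 -0.234 -0.093] [0.4905 0.2879 0.2462]
[0.5, 0.17, 0.12] 0.0 [ 0.59  0.91  1.28 -0.75  1.73  0.87]
[array([0.29, 0.29, 0.53]), array([0.52, 0.44, 0.28])]
[0.5, 0.17, 0.07] 0.0 [ 0.59  0.98  1.28 -0.74  1.67  0.92]
[array([0.31, 0.3 , 0.51]), array([0.52, 0.44, 0.23])]
[0.5, 0.07, 0.07] 0.0 [ 0.46  0.9   1.49 -0.83  1.51  0.95]
[array([0.32, 0.24, 0.54]), array([0.52, 0.34, 0.23])]
[0.6, 0.07, 0.07] 0.0 [ 0.4   1.01  1.19 -0.87  1.6   0.77]
[array([0.37, 0.24, 0.49]), array([0.62, 0.34, 0.23])]
[0.6, 0.06, 0.12] 0.0 [ 0.38  0.94  1.2  -0.88  1.63  0.72]
[array([0.35, 0.22, 0.52]), array([0.62, 0.33, 0.28])]
[0.59, 0.0, 0.24] 0.0 [ 0.31  0.74  1.25 -0.93  1.67  0.56]
[array([0.3 , 0.18, 0.6 ]), array([0.61, 0.27, 0.4 ])]
```

carry_out(
  steps=[
    [1, [5, -30, -20], [-0.144, -0.058, -0.023]],
    [1, [10, -60, -50], [-0.288, -0.117, -0.047]],
    [1, [10, -90, -80], [-0.432, -0.175, -0.07]],
    [1, [10, -118, -126], [-0.576, -0.234, -0.093]],
    [1, [10, -118, -150], [-0.576, -0.234, -0.093]],
    [1, [10, -118, -176], [-0.576, -0.234, -0.093]],
    [1, [10, -118, -176], [-0.576, -0.234, -0.093]],
  ],
)

```text
time: 5.72
tool_pos: [0.5002, 0.1727, 0.0737]
tool_rot: [0.339, 0.637, 0.588, -0.366]
wrist_force: [0.5, 0.2, -0.3]
opening: 0.0003
```

Run:
```python
from h import *
st()
for n in ("side","top"):
    p,d=arm.camera(n); cv2.imwrite(f"pics/{n}1.png",p[150:400,200:460] if n=='top' else p[130:350,230:430])
```

```text
{'time': 5.725, 'joints': array([ 0.5967,  0.9693,  1.2842, -0.7453,  1.6724,  0.9183]), 'tool_pos': array([0.5002, 0.1727, 0.0737]), 'tool_rot': array([ 0.3388,  0.6372,  0.5879, -0.3655]), 'wrist_force': array([ 0.4533,  0.153 , -0.3119])}
```

View pics/side1.png

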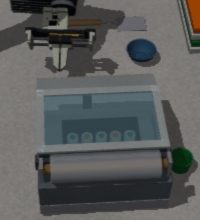

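View pics/top1.png

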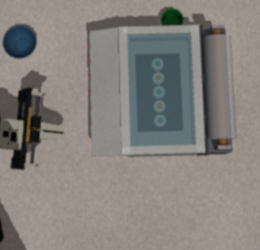

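The side view shows the gripper in front of the hood at crop (60,45), with its fingers pointing at the edge. The top view shows it at crop (35,130), clear of the bowl at (20,42). Next I'll insert under the right part of the edge.

carry_out(
  steps=[
    [1, [0, -20, 0], [0, 0, 0]],
    [1, [0, -40, 0], [0, 0, 0]],
    [1, [0, -60, 0], [0, 0, 0]],
    [1, [0, -75, 0], [0, 0, 0]],
    [1, [0, -90, 0], [0, 0, 0]],
    [1, [0, -100, 0], [0, 0, 0]],
    [1, [0, -100, 0], [0, 0, 0]],
  ],
)

```text
time: 6.7
tool_pos: [0.4997, 0.0715, 0.0739]
tool_rot: [0.339, 0.637, 0.587, -0.366]
wrist_force: [-0.0, 0.7, 0.4]
opening: 0.0002
```

carry_out(
  steps=[
    [1, [4, 0, 0], [0, 0, 0]],
    [1, [8, 0, 0], [0, 0, 0]],
    [1, [12, 0, 0], [0, 0, 0]],
    [1, [16, 0, 0], [0, 0, 0]],
    [1, [20, 0, 0], [0, 0, 0]],
    [1, [20, 0, 0], [0, 0, 0]],
  ],
)

```text
time: 7.45
tool_pos: [0.52, 0.072, 0.0737]
tool_rot: [0.339, 0.637, 0.588, -0.366]
wrist_force: [-1.5, -1.0, 0.1]
opening: 0.0003
```

carry_out(
  steps=[
    [1, [3, 0, 0], [0, 0, 0]],
    [1, [6, 0, 0], [0, 0, 0]],
    [1, [8, 0, 0], [0, 0, 0]],
    [1, [8, 0, 0], [0, 0, 0]],
  ],
)

```text
time: 7.95
tool_pos: [0.5278, 0.072, 0.0737]
tool_rot: [0.339, 0.637, 0.588, -0.366]
wrist_force: [-0.1, 0.6, 1.0]
opening: 0.0002
```

carry_out(
  steps=[
    [1, [3, 0, 0], [0, 0, 0]],
    [1, [6, 0, 0], [0, 0, 0]],
    [1, [8, 0, 0], [0, 0, 0]],
    [1, [8, 0, 0], [0, 0, 0]],
  ],
)

```text
time: 8.45
tool_pos: [0.5358, 0.072, 0.0737]
tool_rot: [0.339, 0.637, 0.588, -0.366]
wrist_force: [-0.2, 0.2, 0.2]
opening: 0.0003
```

carry_out(
  steps=[
    [1, [3, 0, 0], [0, 0, 0]],
    [1, [6, 0, 0], [0, 0, 0]],
    [1, [8, 0, 0], [0, 0, 0]],
    [1, [8, 0, 0], [0, 0, 0]],
  ],
)

```text
time: 8.95
tool_pos: [0.5438, 0.072, 0.0737]
tool_rot: [0.339, 0.637, 0.588, -0.366]
wrist_force: [-0.3, 0.2, -0.4]
opening: 0.0004
```

carry_out(
  steps=[
    [1, [3, 0, 0], [0, 0, 0]],
    [1, [6, 0, 0], [0, 0, 0]],
    [1, [8, 0, 0], [0, 0, 0]],
    [1, [8, 0, 0], [0, 0, 0]],
  ],
)

```text
time: 9.45
tool_pos: [0.5517, 0.072, 0.0737]
tool_rot: [0.339, 0.637, 0.588, -0.366]
wrist_force: [-1.7, 1.7, 0.7]
opening: 0.0006
```

carry_out(
  steps=[
    [1, [2, 0, 0], [0, 0, 0]],
    [1, [4, 0, 0], [0, 0, 0]],
    [1, [4, 0, 0], [0, 0, 0]],
  ],
)

```text
time: 9.82
tool_pos: [0.5557, 0.0717, 0.0737]
tool_rot: [0.339, 0.637, 0.587, -0.367]
wrist_force: [-3.4, 0.2, 0.3]
opening: 0.0005
```

carry_out(
  steps=[
    [1, [2, 0, 0], [0, 0, 0]],
    [1, [4, 0, 0], [0, 0, 0]],
    [1, [4, 0, 0], [0, 0, 0]],
  ],
)

```text
time: 10.2
tool_pos: [0.5597, 0.0718, 0.0737]
tool_rot: [0.339, 0.637, 0.587, -0.366]
wrist_force: [-4.3, -1.3, 0.4]
opening: 0.0001
```

Contact with the tab started at TCP x≈0.552 and the force is rising gently. I'll push on to about +22 mm.

carry_out(
  steps=[
    [1, [2, 0, 0], [0, 0, 0]],
    [1, [4, -1, 0], [0, 0, 0]],
    [1, [6, -2, 0], [0, 0, 0]],
    [1, [8, -2, 0], [0, 0, 0]],
    [1, [8, -2, 0], [0, 0, 0]],
  ],
)

```text
time: 10.82
tool_pos: [0.5672, 0.0696, 0.0737]
tool_rot: [0.339, 0.637, 0.587, -0.367]
wrist_force: [-5.9, -3.1, 0.3]
opening: 0.0002
```

carry_out(
  steps=[
    [1, [2, 0, 0], [0, 0, 0]],
    [1, [4, 0, 0], [0, 0, 0]],
    [1, [4, 0, 0], [0, 0, 0]],
  ],
)

```text
time: 11.2
tool_pos: [0.5706, 0.0694, 0.0736]
tool_rot: [0.339, 0.637, 0.587, -0.368]
wrist_force: [-7.9, -3.7, 0.1]
opening: 0.0005
```

carry_out(
  steps=[
    [1, [1, 0, 0], [0, 0, 0]],
    [1, [2, 0, 0], [0, 0, 0]],
    [1, [2, 0, 0], [0, 0, 0]],
  ],
)

```text
time: 11.58
tool_pos: [0.5727, 0.0696, 0.0735]
tool_rot: [0.339, 0.637, 0.587, -0.368]
wrist_force: [-8.0, -2.1, -1.0]
opening: 0.0002
```

carry_out(
  steps=[
    [1, [1, 0, 0], [0, 0, 0]],
    [1, [2, 0, 0], [0, 0, 0]],
    [1, [2, 0, 0], [0, 0, 0]],
  ],
)

```text
time: 11.95
tool_pos: [0.5756, 0.0705, 0.0735]
tool_rot: [0.339, 0.637, 0.588, -0.366]
wrist_force: [-5.1, 2.0, 0.0]
opening: 0.0003
```

The force has turned towards +y, so the tab seems to be at the tip corner. I'll ease back, reach 5 mm deeper and push again.

carry_out(
  steps=[
    [1, [-3, 0, 0], [0, 0, 0]],
    [1, [-6, 0, 0], [0, 0, 0]],
    [1, [-6, -3, 0], [0, 0, 0]],
    [1, [-6, -6, 0], [0, 0, 0]],
    [1, [-6, -6, 0], [0, 0, 0]],
  ],
)

```text
time: 12.58
tool_pos: [0.5696, 0.0638, 0.0738]
tool_rot: [0.339, 0.637, 0.587, -0.366]
wrist_force: [-4.0, 2.0, 0.3]
opening: 0.0006
```

carry_out(
  steps=[
    [1, [2, 0, 0], [0, 0, 0]],
    [1, [4, 0, 0], [0, 0, 0]],
    [1, [5, 0, 0], [0, 0, 0]],
    [1, [5, 0, 0], [0, 0, 0]],
  ],
)

```text
time: 13.08
tool_pos: [0.5724, 0.0621, 0.074]
tool_rot: [0.338, 0.637, 0.586, -0.37]
wrist_force: [-11.5, -4.7, 2.5]
opening: 0.0004
```

Run:
```python
from h import *
st();print(arm.observe()['torque'])
for n,(a,b,c,e) in dict(side=(150,280,250,410),top=(160,330,230,420)).items():
    p,d=arm.camera(n); cv2.imwrite(f"pics/{n}2.png",cv2.convertScaleAbs(cv2.resize(p[a:b,c:e],None,fx=4.2,fy=4.2,interpolation=cv2.INTER_CUBIC)if n=='side' else cv2.resize(p[a:b,c:e],None,fx=3.5,fy=3.5),alpha=1.6))
```

```text
{'time': 13.075, 'joints': array([ 0.4028,  0.9686,  1.2916, -0.8723,  1.5686,  0.818 ]), 'tool_pos': array([0.5724, 0.0621, 0.074 ]), 'tool_rot': array([ 0.3382,  0.6366,  0.5861, -0.3699]), 'wrist_force': array([-11.5262,  -4.6904,   2.5038])}
[-0.1199  0.6867 -1.6287]
```

View pics/side2.png

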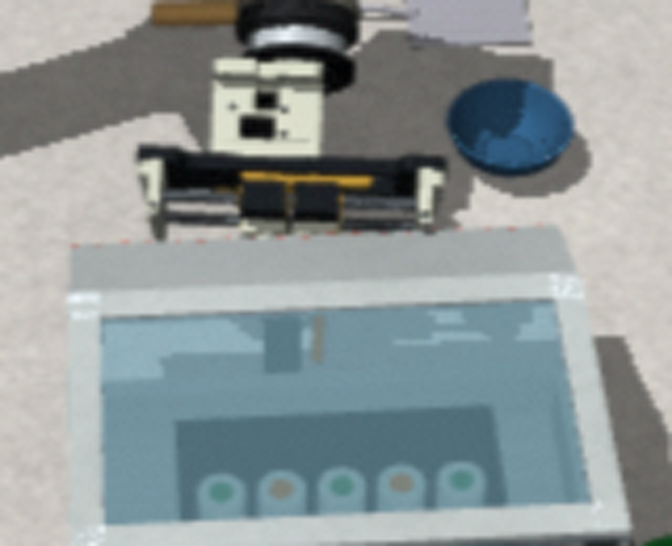

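View pics/top2.png

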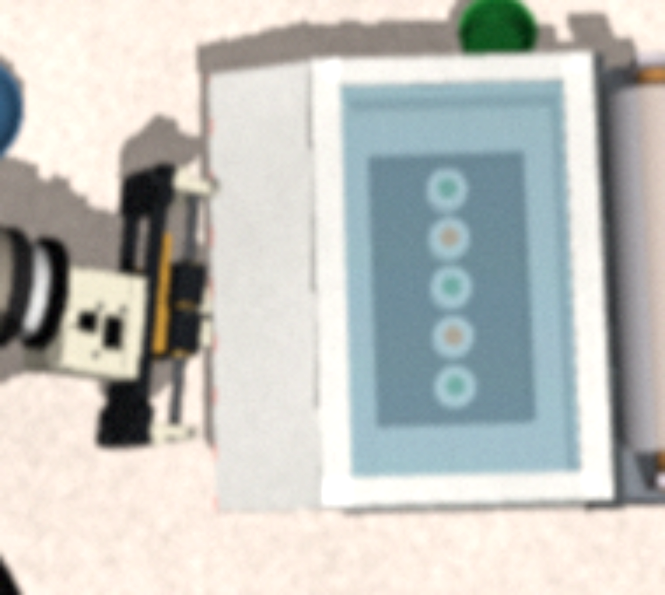

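Run:
```python
from h import *
for v in (225.5,236):
    for z in (.04,.06,.08,.1,.12): print(v,z,ray('side',325.7,v,z))
print(ray('side',317.4,230,.129),ray('side',317.4,236,.129))
# orange pixels
p,_=arm.camera('side');hsv=cv2.cvtColor(p,cv2.COLOR_BGR2HSV)
print(p[222:240,318:334].tolist()[4::4])
for v in range(222,240,2): 
    r=p[v,318:336].astype(int); print(v,(r[:,2]-r[:,0]).tolist())
```

```text
225.5 0.04 [0.5938 0.1049 0.04  ]
225.5 0.06 [0.5925 0.0869 0.06  ]
225.5 0.08 [0.5912 0.069  0.08  ]
225.5 0.1 [0.5899 0.051  0.1   ]
225.5 0.12 [0.5885 0.0331 0.12  ]
236 0.04 [0.5918 0.0675 0.04  ]
236 0.06 [0.5905 0.0502 0.06  ]
236 0.08 [0.5892 0.0329 0.08  ]
236 0.1 [0.5879 0.0156 0.1   ]
236 0.12 [ 0.5866 -0.0017  0.12  ]
[0.5667 0.0109 0.129 ] [ 0.5658 -0.0087  0.129 ]
[[[86, 77, 57], [86, 77, 58], [86, 77, 59], [89, 82, 62], [94, 87, 68], [91, 85, 66], [86, 83, 70], [77, 81, 75], [80, 82, 75], [90, 86, 71], [98, 91, 73], [99, 91, 72], [99, 91, 73], [100, 91, 73], [98, 91, 72], [99, 91, 72]], [[84, 76, 56], [83, 75, 55], [86, 78, 58], [96, 88, 69], [114, 108, 88], [112, 106, 88], [98, 95, 83], [79, 83, 77], [82, 84, 75], [94, 88, 72], [99, 91, 73], [99, 91, 73], [99, 91, 72], [99, 91, 72], [100, 92, 73], [98, 91, 72]], [[84, 76, 56], [83, 76, 56], [85, 76, 57], [88, 81, 61], [98, 91, 72], [95, 89, 72], [85, 84, 72], [78, 82, 76], [82, 83, 75], [93, 87, 70], [98, 91, 72], [99, 92, 73], [100, 92, 73], [100, 92, 72], [99, 91, 72], [99, 91, 72]], [[88, 81, 60], [89, 82, 62], [91,
[... 327 characters left out ...]
 -24, -25, -25, -25, -26, -25, -25, -24, -25]
226 [-29, -28, -27, -27, -26, -25, -16, -2, -5, -19, -25, -27, -26, -27, -26, -27, -26, -26]
228 [-28, -27, -29, -26, -26, -25, -16, -3, -7, -22, -27, -26, -27, -26, -27, -26, -26, -26]
230 [-28, -28, -28, -27, -26, -24, -15, -2, -7, -22, -26, -26, -27, -27, -27, -26, -27, -26]
232 [-28, -28, -27, -26, -26, -23, -13, -2, -7, -22, -27, -27, -27, -26, -26, -26, -26, -25]
234 [-28, -27, -28, -27, -26, -23, -13, -2, -7, -23, -26, -26, -27, -28, -27, -27, -26, -27]
236 [-28, -27, -27, -28, -26, -25, -23, -19, -21, -27, -27, -27, -26, -26, -26, -27, -26, -27]
238 [-28, -27, -28, -28, -27, -27, -27, -28, -27, -27, -27, -27, -28, -28, -27, -27, -27, -27]
```

The orange tab now shows through the glass at side zoom (318,340), ~8 px left of the bracket at 283. By ray it sits at x≈0.5915, y≈0.069, about 24 mm aside or roughly 0.75 rad, which is past the 0.58 needed. I'll ease off 1 mm and start the lift.

carry_out(
  steps=[
    [1, [-1, 0, 2], [0, 0, 0]],
    [1, [-1, 0, 4], [0, 0, 0]],
    [1, [-1, 0, 6], [0, 0, 0]],
    [1, [-1, 0, 6], [0, 0, 0]],
  ],
)

```text
time: 13.72
tool_pos: [0.572, 0.0635, 0.078]
tool_rot: [0.337, 0.637, 0.588, -0.368]
wrist_force: [-7.6, -0.3, -6.0]
opening: 0.0006
```

Run:
```python
from h import *
st()
c=np.array([.0621+.1605,.078-.12])
for th in np.arange(0,.81,.05):
    w=12*min(1,max(0,(th-.08)/.1)) # withdraw mm along axis
    a=np.radians(30)
    r=c*1000+w*np.array([np.cos(a),np.sin(a)])
    R=np.array([[np.cos(th),-np.sin(th)],[np.sin(th),np.cos(th)]])
    print(round(th,2),(R@r-c*1000).round(1))
```

```text
{'time': 13.725, 'joints': array([ 0.4044,  0.9602,  1.2937, -0.8699,  1.5689,  0.8125]), 'tool_pos': array([0.572 , 0.0635, 0.078 ]), 'tool_rot': array([ 0.3374,  0.6367,  0.5877, -0.368 ]), 'wrist_force': array([-7.5859, -0.2676, -5.9573])}
0.0 [0. 0.]
0.05 [ 1.8 11.2]
0.1 [ 5.  23.8]
0.15 [10.3 39. ]
0.2 [12.9 53. ]
0.25 [12.1 64.8]
0.3 [10.6 76.5]
0.35 [ 8.6 88.1]
0.4 [ 6.  99.6]
0.45 [  2.9 110.9]
0.5 [ -0.9 122.1]
0.55 [ -5.2 133.1]
0.6 [-10.  143.8]
0.65 [-15.3 154.3]
0.7 [-21.2 164.6]
0.75 [-27.6 174.5]
0.8 [-34.4 184.1]
```

The finger is on the flange at −6 N. Next I'll swing about the hinge, up to 0.1 rad first.

carry_out(
  steps=[
    [1, [0, 1, 5], [0.02, 0, 0]],
    [1, [0, 1, 9], [0.04, 0, 0]],
    [1, [0, 2, 13], [0.06, 0, 0]],
    [1, [0, 2, 13], [0.06, 0, 0]],
  ],
)

```text
time: 14.22
tool_pos: [0.5721, 0.0658, 0.0916]
tool_rot: [0.318, 0.647, 0.598, -0.35]
wrist_force: [-7.1, 1.7, -4.0]
opening: 0.001
```

carry_out(
  steps=[
    [1, [0, 1, 5], [0.02, 0, 0]],
    [1, [0, 2, 11], [0.04, 0, 0]],
    [1, [0, 4, 17], [0.06, 0, 0]],
    [1, [0, 8, 25], [0.09, 0, 0]],
    [1, [0, 8, 25], [0.09, 0, 0]],
  ],
)

```text
time: 14.85
tool_pos: [0.574, 0.0743, 0.1186]
tool_rot: [0.291, 0.661, 0.613, -0.32]
wrist_force: [-4.4, 4.0, 0.3]
opening: 0.0003
```

Run:
```python
from h import *
st()
p,d=arm.camera('top'); C=cloud('top',d)
sel=(C[...,0]>.46)&(C[...,0]<.54)&(C[...,1]>.03)&(C[...,1]<.09)&(C[...,2]>.1)
A=C[sel]; print(len(A)); print(np.degrees(np.arctan(np.polyfit(A[:,1],A[:,2],1)))[0],'slope deg, was -22')
p,d=arm.camera('side');cv2.imwrite('pics/side3.png',cv2.resize(p[150:280,250:410],None,fx=4,fy=4))
```

```text
{'time': 14.85, 'joints': array([ 0.382 ,  0.8402,  1.2976, -0.7709,  1.5315,  0.7063]), 'tool_pos': array([0.574 , 0.0743, 0.1186]), 'tool_rot': array([ 0.2907,  0.6608,  0.6133, -0.3204]), 'wrist_force': array([-4.353 ,  4.0023,  0.3498])}
942
-12.44766847856099 slope deg, was -22
```

View pics/side3.png

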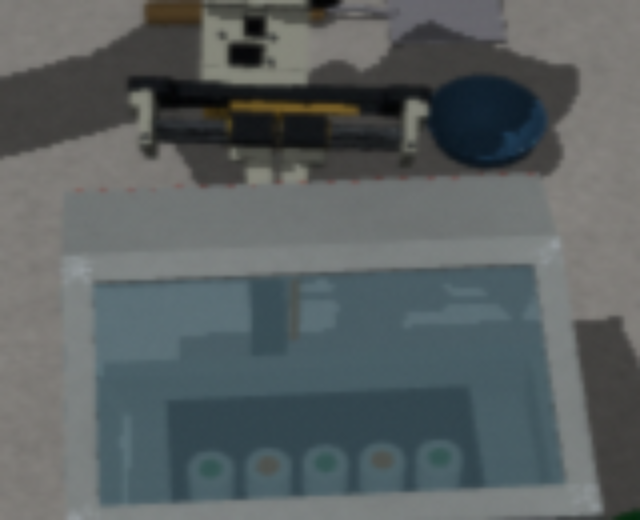

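The hood slope went from 22° to 12.4°, so the hood is at ~0.167 rad and past the catch. The tab, at zoom (295,305), still leans on the tip. I'll continue the arc with a slight withdrawal.

Run:
```python
import numpy as np
from kin import *; from srch import ori
c=np.array([234.8,-1.4])
q=np.array([0.382,0.8402,1.2976,-0.7709,1.5315,0.7063]);T=tool(q)
for th in np.arange(0,.66,.05):
    w=5*min(1,th/.1); a=np.radians(38.6)
    r=c+w*np.array([np.cos(a),np.sin(a)])
    M=np.array([[np.cos(th),-np.sin(th)],[np.sin(th),np.cos(th)]])
    s=M@r-c
    q,e=ik(np.array([.572,.0743+s[0]/1e3,.1186+s[1]/1e3]),R.from_rotvec([th,0,0])*T,q)
    print(round(th,2),s.round(1),round(e,3),q.round(2))
```

```text
0.0 [0. 0.] 0.0 [ 0.38  0.84  1.3  -0.77  1.53  0.71]
0.05 [ 1.6 13.4] 0.0 [ 0.37  0.8   1.3  -0.74  1.52  0.67]
0.1 [ 2.5 26.9] 0.0 [ 0.36  0.76  1.3  -0.7   1.51  0.63]
0.15 [ 1.  38.8] 0.0 [ 0.34  0.73  1.3  -0.66  1.5   0.59]
0.2 [-1.2 50.5] 0.0 [ 0.32  0.69  1.3  -0.63  1.49  0.55]
0.25 [-3.9 62.1] 0.0 [ 0.3   0.66  1.3  -0.59  1.49  0.51]
0.3 [-7.3 73.6] 0.0 [ 0.27  0.63  1.3  -0.55  1.48  0.46]
0.35 [-11.2  84.9] 0.0 [ 0.25  0.6   1.3  -0.51  1.48  0.41]
0.4 [-15.6  95.9] 0.0 [ 0.22  0.57  1.29 -0.47  1.48  0.37]
0.45 [-20.6 106.8] 0.0 [ 0.19  0.55  1.28 -0.42  1.48  0.32]
0.5 [-26.1 117.4] 0.0 [ 0.15  0.52  1.28 -0.38  1.48  0.27]
0.55 [-32.2 127.6] 0.0 [ 0.12  0.5   1.27 -0.33  1.49  0.22]
0.6 [-38.8 137.6] 0.0 [ 0.08  0.48  1.26 -0.29  1.5   0.17]
0.65 [-45.8 147.2] 0.0 [ 0.05  0.47  1.25 -0.24  1.51  0.12]
```

carry_out(
  steps=[
    [1, [0, 2, 7], [0.025, 0, 0]],
    [1, [0, 2, 13], [0.05, 0, 0]],
    [1, [0, 2, 20], [0.075, 0, 0]],
    [1, [0, 2, 27], [0.1, 0, 0]],
    [1, [0, 2, 27], [0.1, 0, 0]],
  ],
)

```text
time: 15.58
tool_pos: [0.5746, 0.0755, 0.1465]
tool_rot: [0.258, 0.675, 0.628, -0.289]
wrist_force: [-0.4, 0.1, 0.5]
opening: 0.0001
```

carry_out(
  steps=[
    [1, [0, -1, 8], [0.033, 0, 0]],
    [1, [0, -2, 16], [0.067, 0, 0]],
    [1, [0, -4, 24], [0.1, 0, 0]],
    [1, [0, -6, 31], [0.133, 0, 0]],
    [1, [0, -8, 39], [0.167, 0, 0]],
    [1, [0, -10, 46], [0.2, 0, 0]],
    [1, [0, -10, 46], [0.2, 0, 0]],
  ],
)

```text
time: 16.45
tool_pos: [0.5741, 0.0652, 0.1923]
tool_rot: [0.189, 0.697, 0.654, -0.225]
wrist_force: [0.1, 0.1, -0.0]
opening: 0.0007
```

```bash
cat >> h.py <<'E'
def hood(tag):
    p,d=arm.camera('top'); C=cloud('top',d)
    for lo,hi in ((.46,.50),(.69,.73)):
        sel=(C[...,0]>lo)&(C[...,0]<hi)&(C[...,1]>-.1)&(C[...,1]<.12)&(C[...,2]>.1)
        A=C[sel]; i=np.argmax(A[:,1]);print('front-most',A[i])
    cv2.imwrite(f'pics/top{tag}.png',cv2.resize(p[140:320,220:440],None,fx=3,fy=3))
    p,d=arm.camera('side');cv2.imwrite(f'pics/side{tag}.png',cv2.resize(p[120:280,240:410],None,fx=3.5,fy=3.5))
E
python3 - <<'E'
from h import *
st();hood('4')
E
```

```text
{'time': 16.45, 'joints': array([ 0.268 ,  0.6314,  1.2962, -0.55  ,  1.4804,  0.4579]), 'tool_pos': array([0.5741, 0.0652, 0.1923]), 'tool_rot': array([ 0.1891,  0.6971,  0.654 , -0.2251]), 'wrist_force': array([ 0.1101,  0.0653, -0.0321])}
front-most [0.4855 0.1186 0.2864]
front-most [0.7059 0.0775 0.225 ]
```

View pics/side4.png

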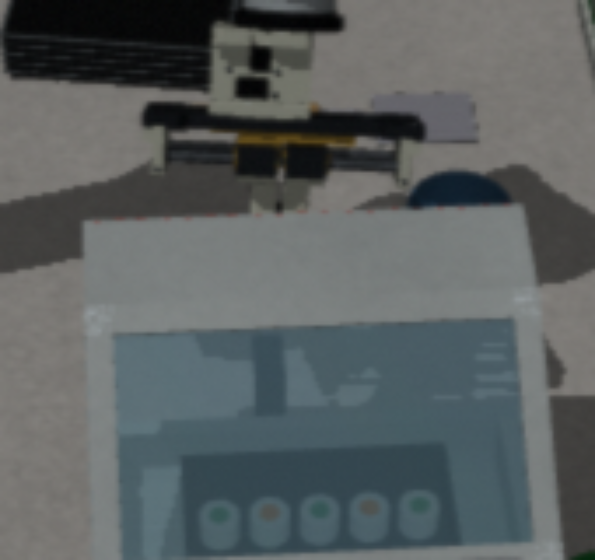

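View pics/top4.png

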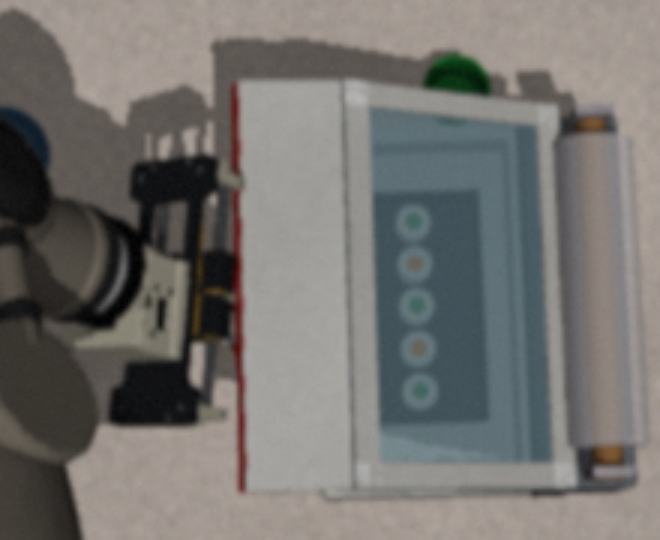

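The side view shows the tab released and hidden again, and the red lip carried by the finger at zoom (275,212). The lip top at y=0.0775, z=0.225 gives a hood angle of ~0.40 rad. I'll continue the arc.

carry_out(
  steps=[
    [1, [0, -3, 9], [0.04, 0, 0]],
    [1, [0, -6, 18], [0.08, 0, 0]],
    [1, [0, -10, 27], [0.12, 0, 0]],
    [1, [0, -14, 35], [0.16, 0, 0]],
    [1, [0, -19, 44], [0.2, 0, 0]],
    [1, [0, -19, 44], [0.2, 0, 0]],
  ],
)

```text
time: 17.3
tool_pos: [0.5743, 0.0457, 0.2368]
tool_rot: [0.119, 0.713, 0.673, -0.158]
wrist_force: [0.8, 1.5, -0.0]
opening: 0.0002
```

carry_out(
  steps=[
    [1, [0, -5, 8], [0.04, 0, 0]],
    [1, [0, -10, 16], [0.08, 0, 0]],
    [1, [0, -16, 24], [0.12, 0, 0]],
    [1, [0, -22, 32], [0.16, 0, 0]],
    [1, [0, -28, 39], [0.2, 0, 0]],
    [1, [0, -28, 39], [0.2, 0, 0]],
  ],
)

```text
time: 18.05
tool_pos: [0.5739, 0.0181, 0.2744]
tool_rot: [0.047, 0.721, 0.686, -0.091]
wrist_force: [0.6, 0.9, -0.3]
opening: 0.0004
```

Run:
```python
from h import *
st();hood('5')
```

```text
{'time': 18.05, 'joints': array([ 0.0053,  0.4586,  1.2306, -0.1944,  1.5224,  0.0711]), 'tool_pos': array([0.5739, 0.0181, 0.2744]), 'tool_rot': array([ 0.0473,  0.7206,  0.6857, -0.0913]), 'wrist_force': array([ 0.6059,  0.8759, -0.324 ])}
front-most [0.4917 0.1199 0.5979]
front-most [0.702  0.0149 0.3184]
```

View pics/side5.png

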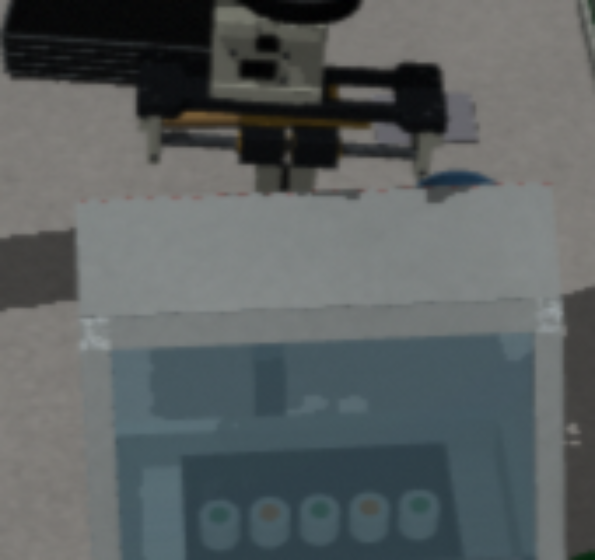

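View pics/top5.png

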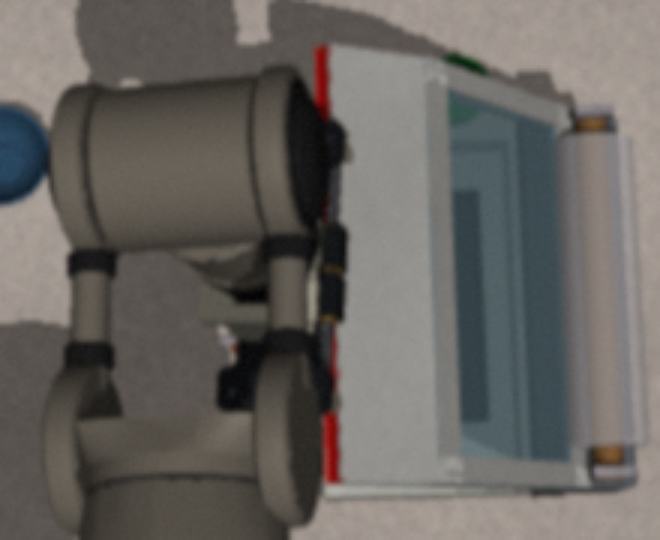

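The lip top at y=0.015, z=0.318 gives a hood angle of ~0.82 rad, about 47°. I'll back the finger off straight out (+y), away from the lip.

carry_out(
  steps=[
    [1, [0, 4, -1], [0, 0, 0]],
    [1, [0, 10, -2], [0, 0, 0]],
    [1, [0, 25, -4], [0, 0, 0]],
    [1, [0, 50, -4], [0, 0, 0]],
    [1, [0, 85, -4], [0, 0, 0]],
    [1, [0, 120, -4], [0, 0, 0]],
    [1, [0, 150, -4], [0, 0, 0]],
    [1, [0, 170, -4], [0, 0, 0]],
    [1, [0, 170, -4], [0, 0, 0]],
    [1, [0, 170, -4], [0, 0, 0]],
  ],
)

```text
time: 19.4
tool_pos: [0.5737, 0.1883, 0.2697]
tool_rot: [0.047, 0.72, 0.686, -0.092]
wrist_force: [-0.3, -0.1, 0.8]
opening: 0.0002
```

Run:
```python
from h import *
st();hood('6')
p,d=arm.camera('top');cv2.imwrite('pics/top7.png',p)
```

```text
{'time': 19.4, 'joints': array([ 0.2786,  0.5525,  1.0879, -0.168 ,  1.621 ,  0.3285]), 'tool_pos': array([0.5737, 0.1883, 0.2697]), 'tool_rot': array([ 0.0467,  0.7201,  0.6862, -0.0917]), 'wrist_force': array([-0.2542, -0.0611,  0.7533])}
front-most [0.4607 0.0101 0.3137]
front-most [0.6913 0.015  0.3109]
```

View pics/side6.png

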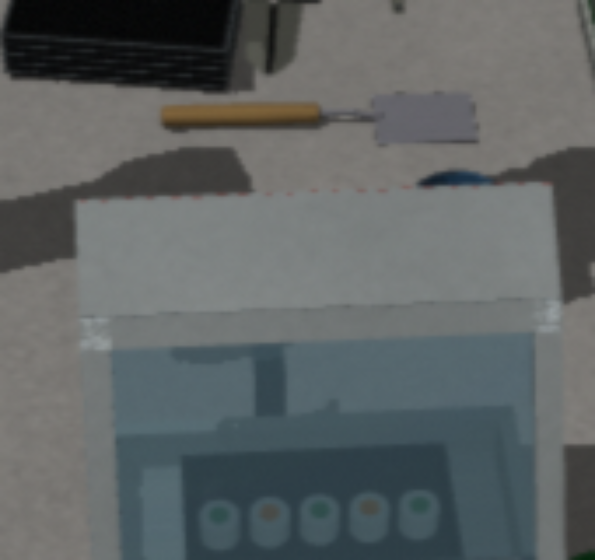

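View pics/top7.png

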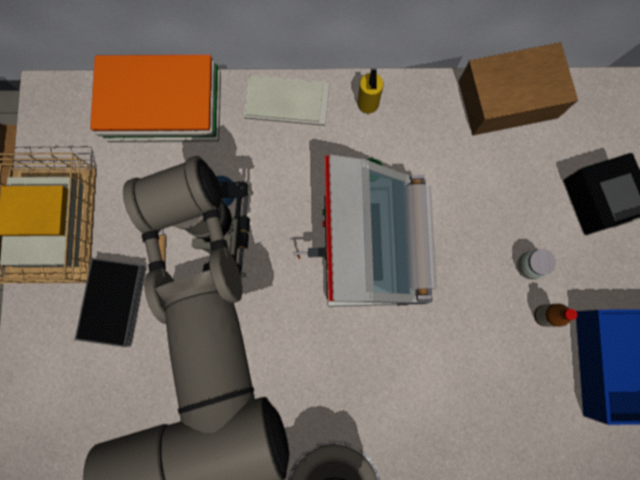

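The hood stays open on its own: lip top at z≈0.312 means ~0.81 rad, the same as before release. The arm is clear in both views, the spatula, bowl and tray stack are undisturbed, and the wrist force is ~0.

```bash
python3 -c "
from bench import arm
print(arm.close_job())"
```

```text
the job is handed in; nothing more can be done
None
```

The hood is open at about 0.8 rad (46–47°), standing by itself with the arm clear of it, and the job is handed in. No verdict was reported.

**What I did:** I reached under the red edge from the right and felt the tab at about x = 0.552. I pushed it to the left and held it aside while lifting the edge past it. I then swung the hood up about its hinge and withdrew the finger straight out.

**Last checks:**
- **Hood:** after release, the lip top was at z ≈ 0.311–0.314 m. That gives about 0.81 rad, the same as before letting go.
- **Contact:** the wrist force is back to noise level, under 1 N. The last pictures show a clear gap between the arm and the hood.
- **Forces:** the highest wrist reading at the end of any move was about 13 N.
- **Other things:** those visible in the last pictures look where they were; I checked this by eye and did not measure it. The arm hid the bowl in the last top view, and only part of it showed in the side view.
- **Time:** about 19.6 s of the 53 s allowed.

**What went differently:** On the first push the tab slid to the corner of the fingertip. I eased back, reached 6 mm deeper and pushed again, and a camera check then put the tab about 24 mm aside (roughly 0.75 rad). Partway up, at about 0.4 rad, the wrist force read near zero. The pictures showed the hood moving up with the finger, so I took that to be the stiff hinge holding it.

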